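# Set the pot warmer four clicks up and start it

### The arm

A 6-joint arm with a two-finger parallel gripper is mounted at the origin on a cart in front of the work surface, level with it; the furniture and walls round the work are solid. World frame = base frame: x ahead of the robot, y to its left, z up, the work surface at z = 0. Lengths are in m, angles in rad, forces in N, time in s.
With the tool pointing down it reaches from about 0.3 to 0.85 m from the base axis. Payload 5.4 kg.
Tool frame: the origin (TCP) lies on the mounting face of the last link; the fingertips stand finger_overhang ahead of it and the grasp point (between the pads) lies 155 mm ahead of it (finger_overhang is the distance from the TCP to the fingertips, in m); z points along the fingers, y is the direction in which the jaws open and shut (so a half turn about z gives the same grasp; the last joint's range is limited). The gripper opens to 85 mm and grips with 20 to 120 N. Pads are 22 mm wide; open, the fingers measure 114 mm over their backs; the gripper's body (76 mm by 85 mm) begins 54 mm behind the grasp point. The pads swing forward as they close: fully open they stand 13 mm farther back than shut.
Start: joints at [0.953, 0.158, 1.597, -0, 1.386, -0.21], TCP at [0.228, 0.528, 0.405] pointing down, gripper open.
Joint ranges: [-2.91, 2.91], [-0.94, 2.29], [0.18, 2.7], [-1.29, 4.43], [0.17, 2.64], [-3, 3]. Speed limits (rad/s): [2.57, 2.57, 3.14, 3.14, 3.14, 3.14].

### API

Orientations are given as a unit quaternion [w, x, y, z].
In Python, from station import * gives the robot as it stands. The module is installed in compiled form; this text tells all that it offers.
- The arm moves only by the tool send_rows, never from a script. Its argument "increments" is a list of rows, each a list of 2 entries, a list of its own where there are three numbers: the shift along the world's x, y, z in mm, then the turn, a rotation vector about the world's x, y, z in rad. In form: [[[tx, ty, tz], [wx, wy, wz]], ...]. A call has 1 to 12 rows; each row is the pose to reach, as a shift and turn from the pose commanded when the call began; what a row does not reach only later rows make up. A row lasts 1/12 s, in which the tool goes at most 41.7 mm and 7.16 degrees, less where a joint would pass 70% of its speed; a pose out of reach is approached as far as the arm can. A call with a gripper value outside its range is refused whole. "hand" is the gripper command: -1 is fully open, 1 is shut, values between are in proportion, set as the call begins (left out, the last holds). The fingers move at their own pace and stop on an object; "newtons" is the grip in N (left out, the last holds). Time passes only in rows, so rows that repeat a pose let the fingers close. It gives the time, the measured TCP pose, the force and the opening at its end, in the units of the state.
- read_state(): the state, without advancing time (a new reading comes with each control period).
- capture(name): name is "side" or "top" or "wrist"; returns a dict with "frame" (480x640x3 uint8, red, green, blue), "intrinsics" (3x3 intrinsics, pixels), "xyz" and "rotation" of the camera in the world; the wrist camera has in their place "tool_from_camera" (4x4, takes a point from camera to tool coordinates, whose origin is the TCP and whose axes are the flange's). Camera axes: x right, y down, z forward; pixel columns grow to the right and rows downward; lengths in m; the calibration is good to about 2 mm. A picture is of the moment at which its call begins: read the wrist's pose just before it. There is no depth.
- hand_in(): hands the job in, once; it reports no verdict.
The state is a dict: "t": time; "joint_positions": joint angles; "joint_velocities": joint speeds; "joint_torque": joint torques, N m; "position": TCP position; "tcp_rot": TCP orientation; "contact_force": force on the tool from outside, world axes, zero at the start; "wrist_torque": the same for the moment, N m; "finger_gap": finger opening in m.
Only numpy, scipy, OpenCV 4.12 (cv2) and the standard library are available. Lean on these libraries where they do the work, as an engineer would, in place of code of your own. Each camera call takes 0.05 s, during which the arm holds its last target.

### The job

Two pot warmers stand on the bench; work on the one that holds the yellow-capped pot. With a fingertip, push the lug of its dial round clockwise (seen from above) by exactly four clicks, without running past the fourth and without pinching the lug, then press that warmer's green start button and let it spring back. Leave the other warmer alone, and leave both pots in their wells and the loose tape roll and stopper where they are.

Things in the scene. Friction and masses are not known exactly. Their poses are not given: they have to be found in the camera images.
- warmer_y: The small pot warmer in which the yellow-capped pot stands: a fixed white box with a grey band, 130 (x) by 200 (y) by 45 mm high, bolted down. Origin: centre of its underside; own x away from the robot, own y to the left, z up. On its top (45 mm up): the dial, centred at own (0, 40) mm; an aluminium well block 52 x 52 x 16 mm high at own (30, -65) mm with the pot standing in it (pot top 91 mm above the worktop); the green start button at own (-35, -65) mm.
- dial_y_center (a point): Centre of the dial's flat upper face on the warmer of the yellow-capped pot, on the upright turning axis, 59 mm above the worktop (it turns with the dial: its own axes are the warmer's at joint value 0, turned clockwise by the joint value). The dial is a black disc 84 mm across with a low hub of 13 mm radius (4 mm high) and one upright radial lug.
- lug_y_tip (a point): A point on the middle plane of that dial's lug, 36 mm from the axis, 12 mm above the dial face. The lug is an orange upright fin with a white line on top, 12 mm thick, running from 13 to 41 mm from the axis, its top 23.5 mm above the dial face. At joint value 0 it points 60 degrees counter-clockwise (seen from above) of the warmer's own +x. Its counter-clockwise half, the side to push on, is dial_y_c0; its other half is dial_y_c1.
- dial_y (a joint): Turn of that dial, rad, growing clockwise seen from above. It starts at 0, resting in a click stop; stops lie every 30 degrees (0.5236 rad), from 0 to 8, with a tick on the box by each. Between two stops a spring draws it to the nearer one; past half-way it snaps on. About 3 to 5 N at the lug moves it over a stop; it stays in a stop when let go.
- start_y_top (a point): Centre of the top of the round green start button (26 mm across) on the warmer of the yellow-capped pot; it is pressed straight down.
- start_y (a joint): Travel of that button, m: 0 up, 0.006 fully down (5 N); it springs back when let go. More than 0.0035 counts as pressed.
- pot_y_mid (a point): Centre of the loose sample pot with the yellow screw cap, white, 29 mm across, 46 mm high, upright in its well.
- warmer_r: The small pot warmer in which the red-capped pot stands: a fixed white box with a grey band, 130 (x) by 200 (y) by 45 mm high, bolted down. Origin: centre of its underside; own x away from the robot, own y to the left, z up. On its top (45 mm up): the dial, centred at own (0, 40) mm; an aluminium well block 52 x 52 x 16 mm high at own (30, -65) mm with the pot standing in it (pot top 91 mm above the worktop); the green start button at own (-35, -65) mm.
- dial_r_center (a point): Centre of the dial's flat upper face on the warmer of the red-capped pot, on the upright turning axis, 59 mm above the worktop (it turns with the dial: its own axes are the warmer's at joint value 0, turned clockwise by the joint value). The dial is a black disc 84 mm across with a low hub of 13 mm radius (4 mm high) and one upright radial lug.
- lug_r_tip (a point): A point on the middle plane of that dial's lug, 36 mm from the axis, 12 mm above the dial face. The lug is an orange upright fin with a white line on top, 12 mm thick, running from 13 to 41 mm from the axis, its top 23.5 mm above the dial face. At joint value 0 it points 60 degrees counter-clockwise (seen from above) of the warmer's own +x. Its counter-clockwise half, the side to push on, is dial_r_c0; its other half is dial_r_c1.
- dial_r (a joint): Turn of that dial, rad, growing clockwise seen from above. It starts at 0, resting in a click stop; stops lie every 30 degrees (0.5236 rad), from 0 to 8, with a tick on the box by each. Between two stops a spring draws it to the nearer one; past half-way it snaps on. About 3 to 5 N at the lug moves it over a stop; it stays in a stop when let go.
- start_r_top (a point): Centre of the top of the round green start button (26 mm across) on the warmer of the red-capped pot; it is pressed straight down.
- start_r (a joint): Travel of that button, m: 0 up, 0.006 fully down (5 N); it springs back when let go. More than 0.0035 counts as pressed.
- pot_r_mid (a point): Centre of the loose sample pot with the red screw cap, white, 29 mm across, 46 mm high, upright in its well.
- tape_mid (a point): Centre of a loose white tape roll lying flat on the worktop, 54 mm across, 15 mm high: not part of the job.
- bung_mid (a point): Centre of a loose black rubber stopper standing on the worktop, 29 mm across, 30 mm high: not part of the job.

How it is judged:
By the outcome, as a careful person would: the job done as asked, in the order asked, and still so for the second after the job is handed in, with the robot touching nothing.
It also fails if it takes over 59 s, if anything falls off the work surface, if the arm or the gripper's body presses on something with over 40 N, if the wrist force passes 120 N, or if a joint passes its speed limit or range.

## Working session

There is one attempt and no reset: what is moved stays moved. The work goes in short steps, Python scripts to look and compute and a tool call to move; the robot and the scene stay as the last step left them, time stands still between calls to the robot, and variables do not carry over. Pictures are saved under pics/ and viewed, and the job is handed in when it is done.

Besides the shell and the picture viewer there is one more tool, called as a command line: name --argument value ..., lists and objects as JSON in quotes. send_rows: Moves the arm, as the interface text tells. Its arguments: {"type":"object","properties":{"increments":{"type":"array"},"hand":{"type":"number"},"newtons":{"type":"number"}},"required":["increments"]}

```bash
mkdir -p pics
python3 - <<'E'
from station import *
import cv2
print(read_state())
for n in ("top","side","wrist"):
    c=capture(n); cv2.imwrite(f"pics/{n}0.png",c["frame"][:,:,::-1])
    print(n,c["intrinsics"],{k:v for k,v in c.items() if k not in("frame","intrinsics")})
E
```

```text
{'t': 0.0, 'joint_positions': array([ 9.52906986e-01,  1.59040357e-01,  1.59824679e+00,  1.18448026e-05,
        1.38620506e+00, -2.10116950e-01]), 'joint_velocities': array([0.00073835, 0.00103745, 0.00113352, 0.00176593, 0.00272929,
       0.00073728]), 'joint_torque': array([-9.15435612e-04, -3.96016324e+01, -3.31421363e+01, -1.00315754e-04,
        8.68877338e-03,  3.50552227e-05]), 'position': array([0.22788376, 0.5276054 , 0.40371419]), 'tcp_rot': array([-3.87401368e-04,  2.02477530e-01,  9.79286448e-01, -8.67192666e-04]), 'contact_force': array([-0.50593998, -0.30136089, -0.22608251]), 'wrist_torque': array([ 0.02054261, -0.06053704, -0.07212749]), 'finger_gap': 0.08540292325937879}
top [[444.83760161   0.         326.49572015]
 [  0.         444.83760161 243.08993322]
 [  0.           0.           1.        ]] {'xyz': array([0.43163344, 0.01974821, 1.10811796]), 'rotation': array([ 0.03704663, -0.70006712,  0.71166175, -0.04550972])}
side [[544.82391301   0.         307.00680529]
 [  0.         544.82391301 238.70544113]
 [  0.           0.           1.        ]] {'xyz': array([-0.40986425, -0.66666962,  0.69421857]), 'rotation': array([-0.46113836,  0.75858426, -0.38965822,  0.24508734])}
wrist [[333.56137192   0.         322.97803706]
 [  0.         333.56137192 237.6053119 ]
 [  0.           0.           1.        ]] {'tool_from_camera': array([[ 1.29839477e-03, -9.60295537e-01, -2.78981712e-01,
         7.12027202e-02],
       [ 9.99999128e-01,  1.17942018e-03,  5.94310303e-04,
         9.30336059e-04],
       [-2.41676870e-04, -2.78982241e-01,  9.60296231e-01,
         3.10955124e-02],
       [ 0.00000000e+00,  0.00000000e+00,  0.00000000e+00,
         1.00000000e+00]])}
```

View pics/top0.png

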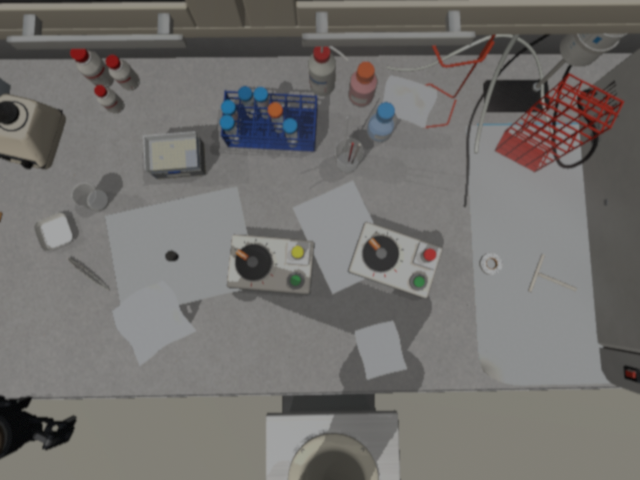

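View pics/side0.png

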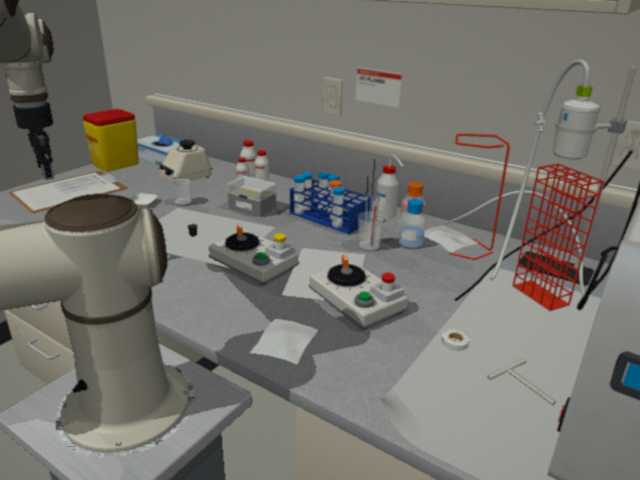

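View pics/wrist0.png

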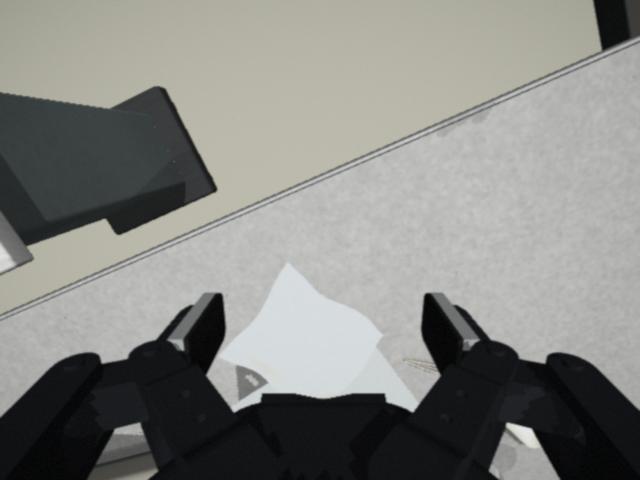

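The yellow pot is in the left warmer in the top view: dial about (253,263), yellow cap (297,252), green button (296,280). The red-capped pot is in the right one. I'll enlarge the left warmer next.

Run:
```python
import cv2
a=cv2.imread("pics/top0.png")[225:300,220:320]
cv2.imwrite("pics/crop0.png",cv2.resize(a,None,fx=8,fy=8,interpolation=cv2.INTER_CUBIC))
```

```text
(no output)
```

View pics/crop0.png

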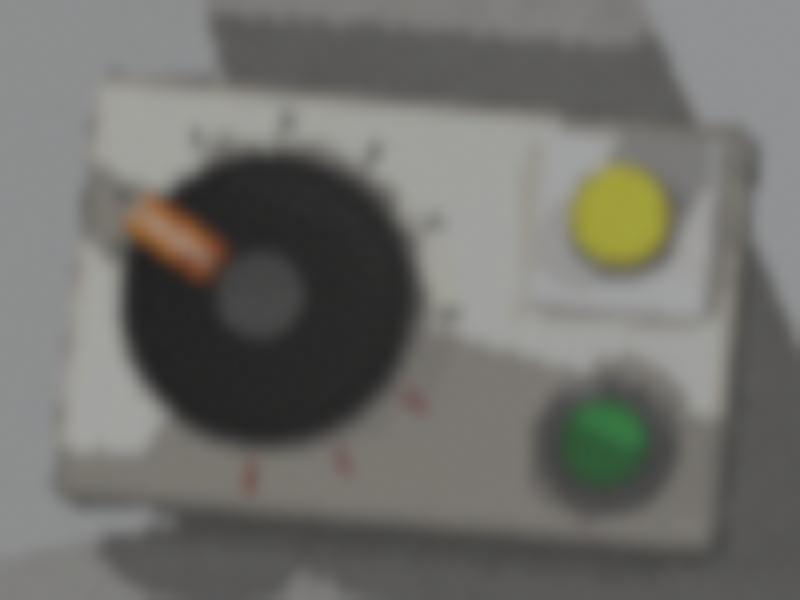

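```bash
cat > h.py <<'E'
import numpy as np
from scipy.spatial.transform import Rotation as R
def q2R(q): return R.from_quat([q[1],q[2],q[3],q[0]]).as_matrix()
def ray(c,u,v):
    K=c["intrinsics"]; return np.linalg.inv(K)@[u,v,1]
def atz(Rm,p,K,u,v,z):
    d=Rm@np.linalg.inv(K)@[u,v,1]; return p+d*(z-p[2])/d[2]
E
python3 - <<'E'
from h import *
from scipy.optimize import least_squares
K=np.array([[444.8376,0,326.4957],[0,444.8376,243.0899],[0,0,1]])
p=np.array([0.43163344,0.01974821,1.10811796]);Rm=q2R([0.03704663,-0.70006712,0.71166175,-0.04550972])
obs=[((270,298),.059,(0,.04)),((621,215),.091,(.03,-.065)),((606,441),.052,(-.035,-.065)),((97,82),.045,(.065,.1)),((60,495),.045,(-.065,.1)),((720,545),.045,(-.065,-.1)),((755,135),.045,(.065,-.1))]
W=[];O=[]
for (u,v),z,o in obs:
    w=atz(Rm,p,K,(u+.5)/8-.5+220,(v+.5)/8-.5+225,z);W.append(w[:2]);O.append(o)
W=np.array(W);O=np.array(O)
def f(s):
    c,n=np.cos(s[2]),np.sin(s[2]);return ((O@np.array([[c,n],[-n,c]])+s[:2]-W)).ravel()
r=least_squares(f,[.4,.15,0],loss='soft_l1',f_scale=.002);print(W);print(r.x,np.degrees(r.x[2]));print((f(r.x)*1000).round(1).reshape(-1,2))
s=r.x;c,n=np.cos(s[2]),np.sin(s[2])
for o in [(0,.04),(-.035,-.065)]: print(o,np.array(o)@np.array([[c,n],[-n,c]])+s[:2])
E
```

```text
[[0.51291273 0.17949039]
 [0.53266704 0.07413692]
 [0.46946441 0.08128542]
 [0.57994024 0.23369115]
 [0.45643974 0.24368554]
 [0.43836961 0.04816089]
 [0.56077167 0.03608823]]
[ 0.5093559   0.14094333 -0.09409062] -5.390995196318398
[[ 0.2  1.3]
 [ 0.4 -0.7]
 [-1.1 -1.8]
 [ 3.5  0.7]
 [-2.4  2.9]
 [-3.1 -0.7]
 [ 3.9 -0.8]]
(0, 0.04) [0.51311397 0.1807664 ]
(-0.035, -0.065) [0.46840384 0.07951916]
```

send_rows --increments '[[[90, -100, 0], [0, 0, -0.07]], [[180, -200, 0], [0, 0, -0.14]], [[275, -307, -100], [0, 0, -0.21]], [[275, -307, -100], [0, 0, -0.21]], [[275, -307, -100], [0, 0, -0.21]], [[275, -307, -100], [0, 0, -0.21]], [[275, -307, -100], [0, 0, -0.21]], [[275, -307, -100], [0, 0, -0.21]], [[275, -307, -100], [0, 0, -0.21]], [[275, -307, -100], [0, 0, -0.21]], [[275, -307, -100], [0, 0, -0.21]], [[275, -307, -100], [0, 0, -0.21]]]' --hand 1 --newtons 20

```text
t: 1.15
position: [0.5042, 0.2185, 0.3033]
tcp_rot: [-0.001, 0.306, 0.952, -0.001]
contact_force: [-0.7, 0.3, -0.1]
finger_gap: -0.0001
```

```bash
cat > snap.py <<'E'
import sys,cv2
from station import *
from h import *
t=sys.argv[1]
s=read_state();print(s["t"],s["position"].round(4),s["tcp_rot"].round(4),s["contact_force"].round(2),s["finger_gap"])
Rt=q2R(s["tcp_rot"]);print("yaw y-axis",np.degrees(np.arctan2(Rt[1,1],Rt[0,1])), "z",Rt[:,2].round(4))
for n in sys.argv[2:]:
    c=capture(n);np.savez(f"pics/{n}{t}.npz",state_p=s["position"],state_q=s["tcp_rot"],**c);cv2.imwrite(f"pics/{n}{t}.png",c["frame"][:,:,::-1])
    if n=="side":
        cv2.imwrite(f"pics/sidecrop{t}.png",cv2.resize(c["frame"][170:290,180:340,::-1],None,fx=5,fy=5,interpolation=cv2.INTER_CUBIC))
    if n=="top":
        cv2.imwrite(f"pics/topcrop{t}.png",cv2.resize(c["frame"][225:300,220:320,::-1],None,fx=8,fy=8,interpolation=cv2.INTER_CUBIC))
E
python3 snap.py 1 side wrist
```

```text
1.15 [0.5042 0.2185 0.3033] [-1.00e-03  3.06e-01  9.52e-01 -7.00e-04] [-0.74  0.27 -0.08] -5.758857048163698e-05
yaw y-axis 54.358257954889325 z [-2.3e-03 -8.0e-04 -1.0e+00]
```

View pics/sidecrop1.png

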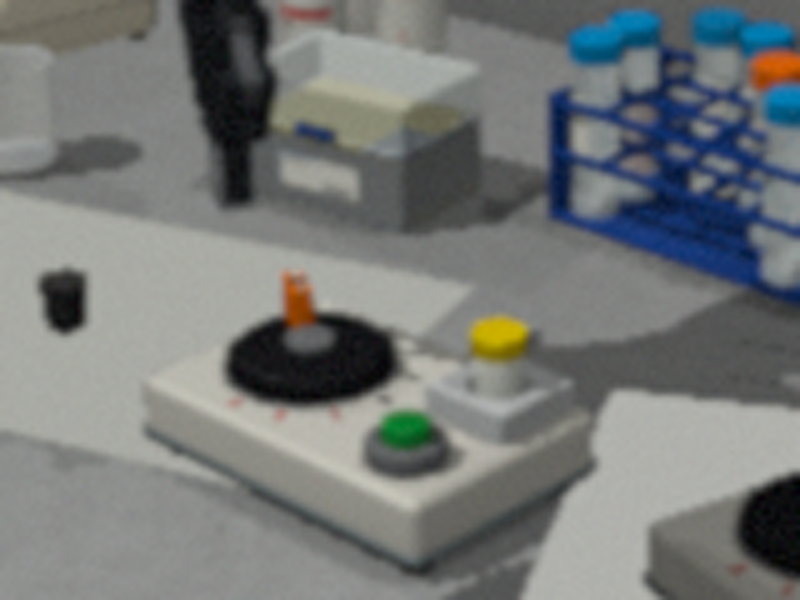

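View pics/wrist1.png

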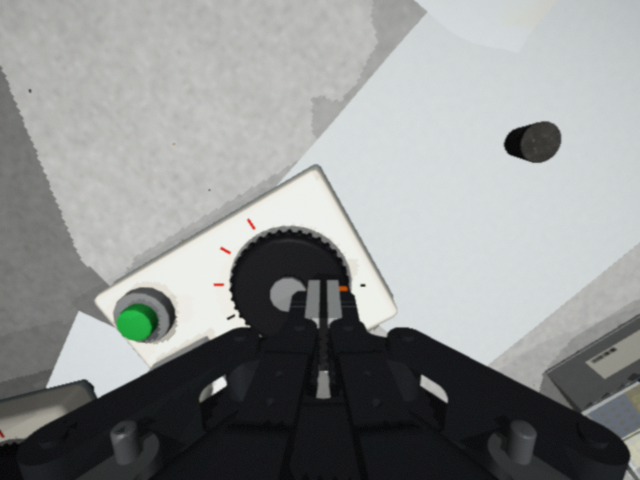

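Run:
```python
from h import *
w=np.load("pics/wrist1.npz");K=w["intrinsics"];T=w["tool_from_camera"];p=w["state_p"];Rt=q2R(w["state_q"])
for u,v in [(323,280),(293,292),(355,292),(307,280),(340,280),(323,318)]:
    d=T[:3,:3]@np.linalg.inv(K)@[u,v,1];o=T[:3,3]
    print((u,v),[(o+d*(x-o[0])/d[0]).round(4) for x in (.011,0,-.011)])
s=np.load("pics/side1.npz");Ks=s["intrinsics"];Rs=q2R(s["rotation"])
for oh in (.15,.155,.16,.165,.17,.175):
    for off in (-.011,.011):
        q=p+Rt@[off,0,oh];c=Rs.T@(q-s["xyz"]);uv=Ks@c/c[2];print(oh,off,(uv[:2]-[180,170])*5)
# dial from wrist
for (u,v),z in [((290,293),.063),((137,322),.052),((250,224),.045),((318,165),.045)]:
    R2=Rt@T[:3,:3];o=p+Rt@T[:3,3];print((u,v),atz(R2,o,K,u,v,z).round(4))
```

```text
(323, 280) [array([0.011 , 0.001 , 0.1704]), array([0.    , 0.001 , 0.1958]), array([-0.011 ,  0.001 ,  0.2211])]
(293, 292) [array([ 0.011 , -0.0115,  0.1579]), array([ 0.    , -0.0137,  0.181 ]), array([-0.011 , -0.016 ,  0.2041])]
(355, 292) [array([0.011 , 0.0143, 0.158 ]), array([0.    , 0.0167, 0.1811]), array([-0.011 ,  0.0192,  0.2042])]
(307, 280) [array([ 0.011 , -0.0062,  0.1704]), array([ 0.    , -0.0075,  0.1957]), array([-0.011 , -0.0088,  0.2211])]
(340, 280) [array([0.011 , 0.0087, 0.1704]), array([0.    , 0.0101, 0.1958]), array([-0.011 ,  0.0115,  0.2212])]
(323, 318) [array([0.011 , 0.001 , 0.1368]), array([0.   , 0.001, 0.156]), array([-0.011 ,  0.001 ,  0.1753])]
0.15 -0.011 [250.23603819 157.77508682]
0.15 0.011 [206.78760097 162.93821846]
0.155 -0.011 [250.74145094 166.94885487]
0.155 0.011 [207.36756059 172.14760761]
0.16 -0.011 [251.2451968 176.0923671]
0.16 0.011 [207.94559825 181.32647739]
0.165 -0.011 [251.747284   185.20577293]
0.165 0.011 [208.52172351 190.47497925]
0.17 -0.011 [252.24772072 194.28922082]
0.17 0.011 [209.09594582 199.59326366]
0.175 -0.011 [252.74651508 203.34285825]
0.175 0.011 [209.6682746  208.68148007]
(290, 293) [0.5146 0.1839 0.063 ]
(137, 322) [0.4709 0.0731 0.052 ]
(250, 224) [0.462  0.1864 0.045 ]
(318, 165) [0.4568 0.2489 0.045 ]
```

Run:
```python
import cv2
a=cv2.imread("pics/wrist1.png")[150:350,80:400]
cv2.imwrite("pics/wc1.png",cv2.resize(a,None,fx=2.5,fy=2.5,interpolation=cv2.INTER_CUBIC))
```

```text
(no output)
```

View pics/wc1.png

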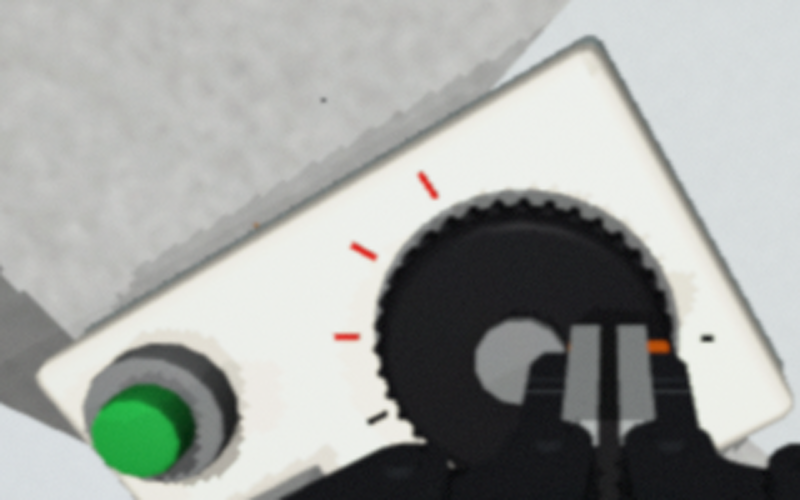

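Both views put the fingertips about 0.171 m from the TCP. I'll go down beside the lug, aiming for the tip at z≈68 mm, which clears the hub.

send_rows --increments '[[[0, 0, -25], [0, 0, 0]], [[0, 0, -50], [0, 0, 0]], [[0, 0, -64], [0, 0, 0]], [[0, 0, -64], [0, 0, 0]], [[0, 0, -64], [0, 0, 0]], [[0, 0, -64], [0, 0, 0]]]'

```text
t: 1.75
position: [0.5032, 0.2219, 0.2423]
tcp_rot: [0.001, 0.303, 0.953, 0.001]
contact_force: [0.4, -0.1, -0.1]
finger_gap: -0.0
```

```bash
python3 snap.py 2 side wrist
```

```text
1.75 [0.5032 0.2219 0.2423] [1.000e-03 3.033e-01 9.529e-01 7.000e-04] [ 0.39 -0.12 -0.07] -1.3568767724623325e-05
yaw y-axis 54.68879514289572 z [ 2.4e-03  6.0e-04 -1.0e+00]
```

View pics/sidecrop2.png

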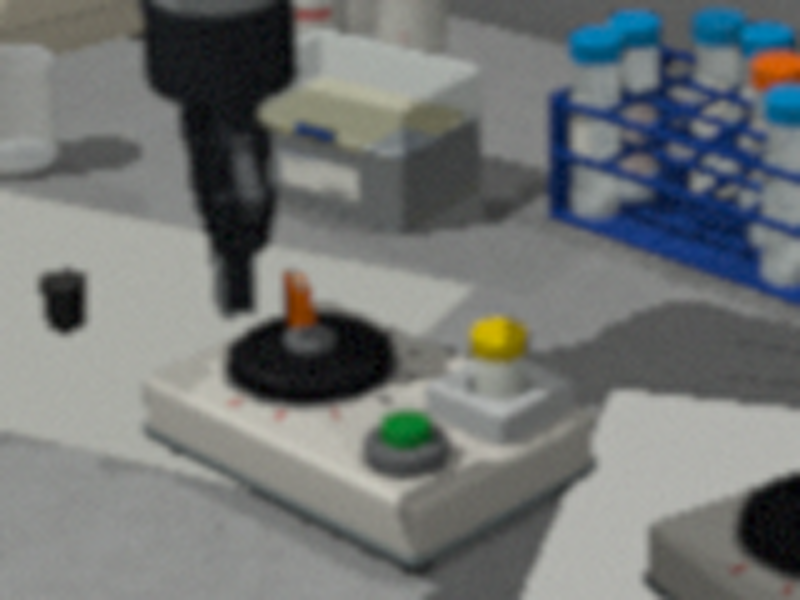

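View pics/wrist2.png

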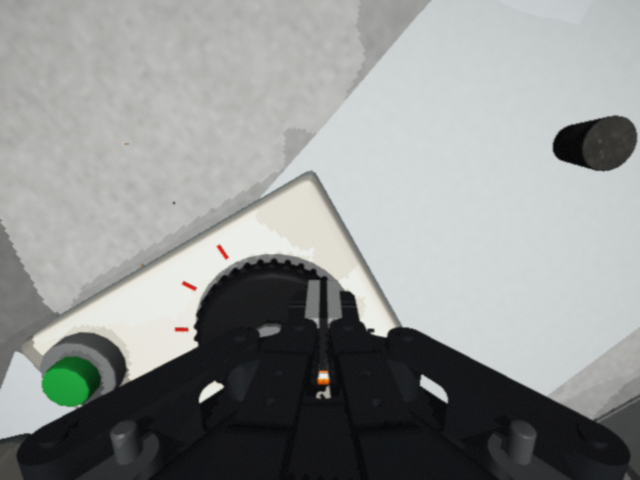

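```bash
cat > plan.py <<'E'
import sys,numpy as np
C=np.array([513.2,180.7]);r=27
def pose(phi,t):
    a=np.radians(54.6-phi);c,s=np.cos(a),np.sin(a)
    return C+[c*r-s*t,s*r+c*t]
def rows(pts,base,bphi,dz=0):
    for phi,t in pts:
        p=pose(phi,t)-base; print(phi,t,f"[[{p[0]:.1f}, {p[1]:.1f}, {dz}], [0, 0, {-np.radians(phi-bphi):.3f}]],")
E
python3 - <<'E'
from plan import *
b=np.array([502.9,220.6])
rows([(0,25),(0,20),(0,17),(3,17),(6,17),(9,17),(12,17),(15,17),(18,17),(21,17),(24,17),(27,17)],b,0)
E
```

```text
0 25 [[5.6, -3.4, 0], [0, 0, -0.000]],
0 20 [[9.6, -6.3, 0], [0, 0, -0.000]],
0 17 [[12.1, -8.0, 0], [0, 0, -0.000]],
3 17 [[13.7, -8.2, 0], [0, 0, -0.052]],
6 17 [[15.4, -8.4, 0], [0, 0, -0.105]],
9 17 [[17.0, -8.7, 0], [0, 0, -0.157]],
12 17 [[18.7, -9.1, 0], [0, 0, -0.209]],
15 17 [[20.3, -9.6, 0], [0, 0, -0.262]],
18 17 [[21.8, -10.2, 0], [0, 0, -0.314]],
21 17 [[23.4, -10.8, 0], [0, 0, -0.367]],
24 17 [[24.9, -11.5, 0], [0, 0, -0.419]],
27 17 [[26.4, -12.3, 0], [0, 0, -0.471]],
```

send_rows --increments '[[[5.6, -3.4, 0], [0, 0, 0]], [[9.6, -6.3, 0], [0, 0, 0]], [[12.1, -8, 0], [0, 0, 0]], [[13.7, -8.2, 0], [0, 0, -0.052]], [[15.4, -8.4, 0], [0, 0, -0.105]], [[17, -8.7, 0], [0, 0, -0.157]], [[18.7, -9.1, 0], [0, 0, -0.209]], [[18.7, -9.1, 0], [0, 0, -0.209]], [[18.7, -9.1, 0], [0, 0, -0.209]]]'

```text
t: 2.6
position: [0.522, 0.2116, 0.2408]
tcp_rot: [-0.0, 0.401, 0.916, 0.0]
contact_force: [0.8, 0.5, 0.0]
finger_gap: -0.0001
```

```bash
python3 snap.py 3 side top
```

```text
2.6 [0.522  0.2116 0.2408] [-0.000e+00  4.013e-01  9.160e-01  2.000e-04] [0.82 0.52 0.04] -0.00013853793518033388
yaw y-axis 42.686357248029594 z [ 1.e-04  3.e-04 -1.e+00]
```

View pics/sidecrop3.png

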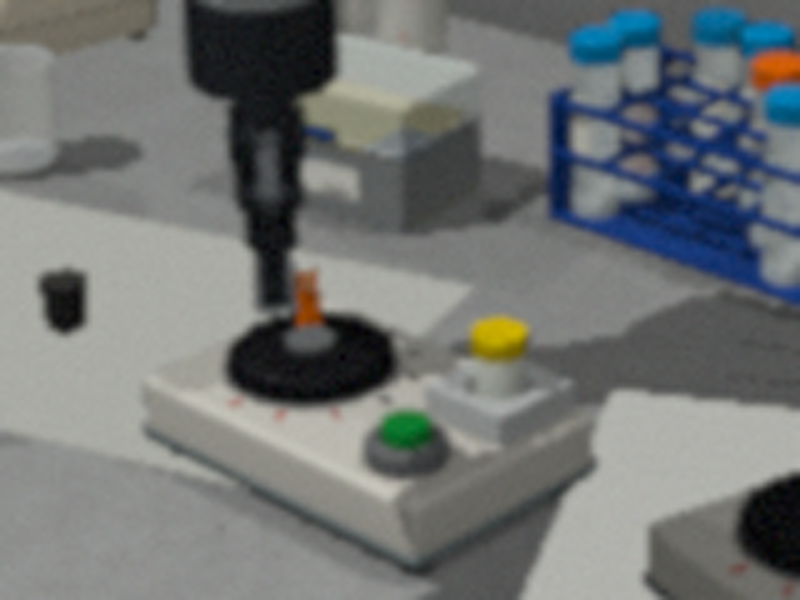

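View pics/topcrop3.png

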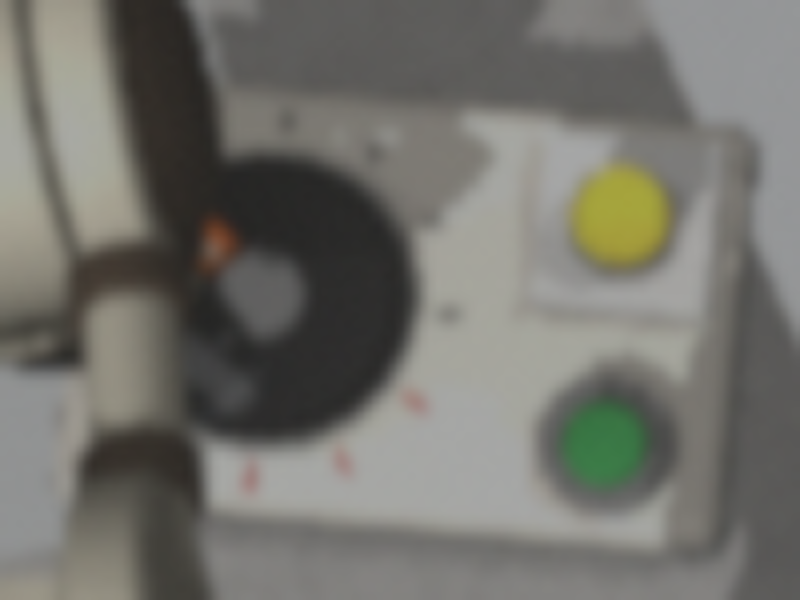

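The lug follows the finger, with no strain. Next I'll go on to just under the third stop.

Run:
```python
from plan import *
b=pose(12,17)
rows([(12+3.3*i,17) for i in range(1,12)],b,12)
b=pose(48.3,17)
rows([(48.3+3.3*i,17) for i in range(1,12)],b,48.3)
```

```text
15.3 17 [[1.8, -0.5, 0], [0, 0, -0.058]],
18.6 17 [[3.5, -1.2, 0], [0, 0, -0.115]],
21.9 17 [[5.2, -1.9, 0], [0, 0, -0.173]],
25.2 17 [[6.8, -2.7, 0], [0, 0, -0.230]],
28.5 17 [[8.4, -3.6, 0], [0, 0, -0.288]],
31.799999999999997 17 [[9.9, -4.7, 0], [0, 0, -0.346]],
35.099999999999994 17 [[11.4, -5.8, 0], [0, 0, -0.403]],
38.4 17 [[12.8, -6.9, 0], [0, 0, -0.461]],
41.7 17 [[14.2, -8.2, 0], [0, 0, -0.518]],
45.0 17 [[15.4, -9.5, 0], [0, 0, -0.576]],
48.3 17 [[16.6, -10.9, 0], [0, 0, -0.634]],
51.599999999999994 17 [[1.1, -1.5, 0], [0, 0, -0.058]],
54.9 17 [[2.1, -3.0, 0], [0, 0, -0.115]],
58.199999999999996 17 [[3.0, -4.6, 0], [0, 0, -0.173]],
61.5 17 [[3.9, -6.2, 0], [0, 0, -0.230]],
64.8 17 [[4.6, -7.9, 0], [0, 0, -0.288]],
68.1 17 [[5.3, -9.6, 0], [0, 0, -0.346]],
71.39999999999999 17 [[5.8, -11.4, 0], [0, 0, -0.403]],
74.69999999999999 17 [[6.2, -13.2, 0], [0, 0, -0.461]],
78.0 17 [[6.6, -15.0, 0], [0, 0, -0.518]],
81.3 17 [[6.8, -16.8, 0], [0, 0, -0.576]],
84.6 17 [[6.9, -18.6, 0], [0, 0, -0.634]],
```

send_rows --increments '[[[1.8, -0.5, 0], [0, 0, -0.058]], [[3.5, -1.2, 0], [0, 0, -0.115]], [[5.2, -1.9, 0], [0, 0, -0.173]], [[6.8, -2.7, 0], [0, 0, -0.23]], [[8.4, -3.6, 0], [0, 0, -0.288]], [[9.9, -4.7, 0], [0, 0, -0.346]], [[11.4, -5.8, 0], [0, 0, -0.403]], [[12.8, -6.9, 0], [0, 0, -0.461]], [[14.2, -8.2, 0], [0, 0, -0.518]], [[15.4, -9.5, 0], [0, 0, -0.576]], [[16.6, -10.9, 0], [0, 0, -0.634]], [[16.6, -10.9, 0], [0, 0, -0.634]]]'

```text
t: 3.7
position: [0.5386, 0.2005, 0.2408]
tcp_rot: [0.0, 0.667, 0.745, 0.0]
contact_force: [0.4, -0.1, 0.8]
finger_gap: 0.0001
```

```bash
python3 snap.py 4 top side
```

```text
3.7 [0.5386 0.2005 0.2408] [4.000e-04 6.675e-01 7.446e-01 0.000e+00] [ 0.41 -0.09  0.76] 0.0001218501932385868
yaw y-axis 6.255799126894067 z [ 6.e-04 -4.e-04 -1.e+00]
```

View pics/topcrop4.png

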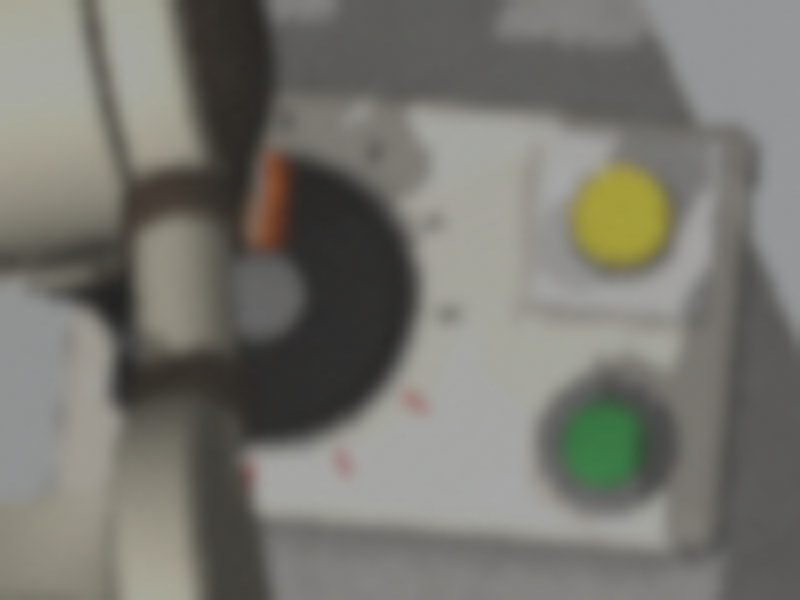

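View pics/sidecrop4.png

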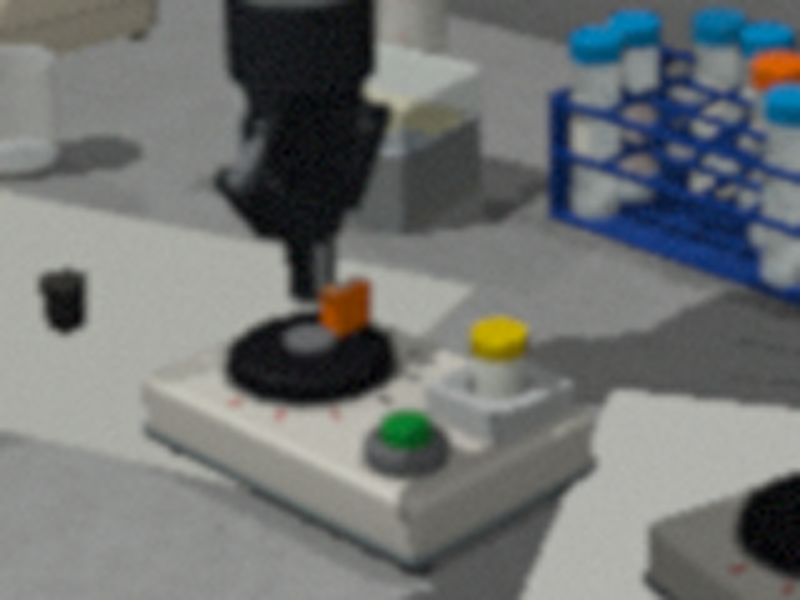

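The lug now points near tick 2 in the top view, at about (278,155) with the tick at (287,120). Continuing to just under the third stop.

send_rows --increments '[[[1.1, -1.5, 0], [0, 0, -0.058]], [[2.1, -3, 0], [0, 0, -0.115]], [[3, -4.6, 0], [0, 0, -0.173]], [[3.9, -6.2, 0], [0, 0, -0.23]], [[4.6, -7.9, 0], [0, 0, -0.288]], [[5.3, -9.6, 0], [0, 0, -0.346]], [[5.8, -11.4, 0], [0, 0, -0.403]], [[6.2, -13.2, 0], [0, 0, -0.461]], [[6.6, -15, 0], [0, 0, -0.518]], [[6.8, -16.8, 0], [0, 0, -0.576]], [[6.9, -18.6, 0], [0, 0, -0.634]], [[6.9, -18.6, 0], [0, 0, -0.634]]]'

```text
t: 4.8
position: [0.5453, 0.182, 0.2407]
tcp_rot: [0.0, 0.866, 0.5, -0.0]
contact_force: [0.5, -0.4, 1.0]
finger_gap: 0.0001
```

```bash
python3 snap.py 5 top side
```

```text
4.8 [0.5453 0.182  0.2407] [ 1.000e-04  8.661e-01  4.998e-01 -0.000e+00] [ 0.47 -0.37  1.  ] 9.169769599081602e-05
yaw y-axis -30.021206094899966 z [ 1.e-04 -2.e-04 -1.e+00]
```

View pics/topcrop5.png

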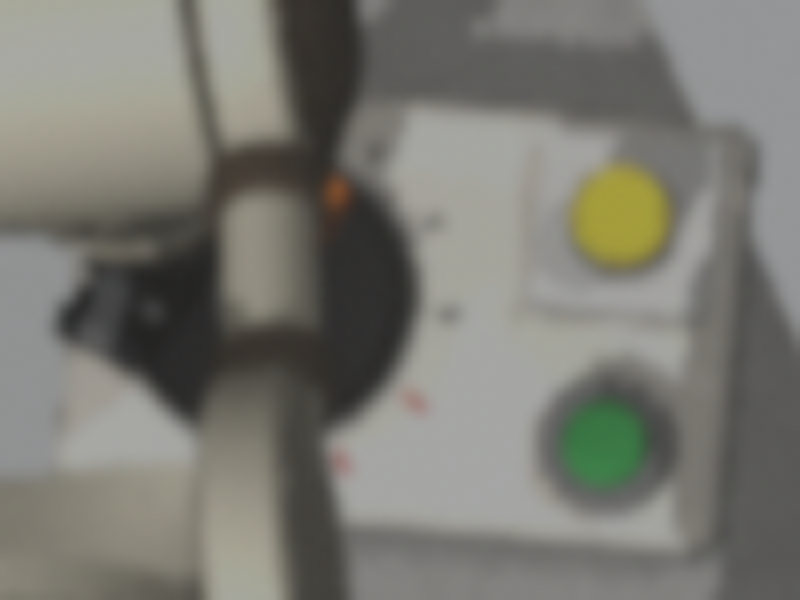

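View pics/sidecrop5.png

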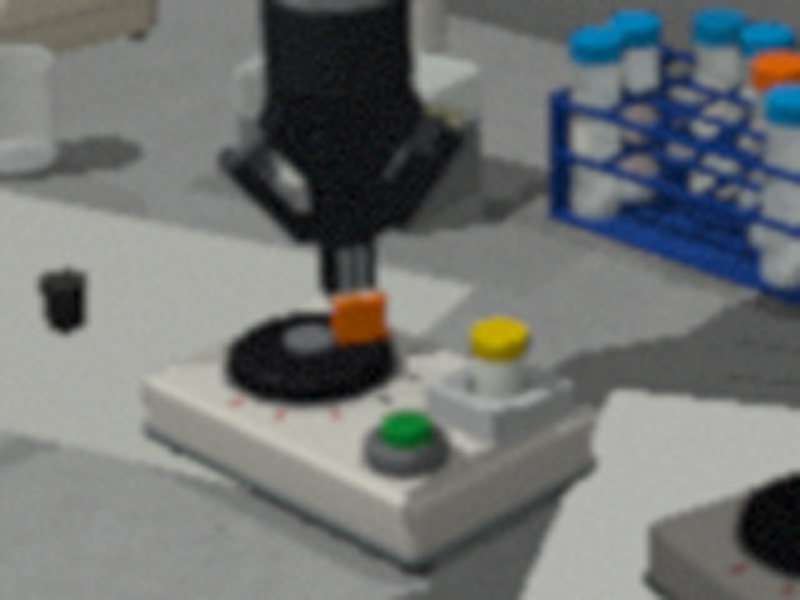

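Run:
```python
from plan import *
b=pose(84.6,17)
rows([(x,17) for x in (87,89.5,92,94.5,97,99.5,102,104,106,108,110,112)],b,84.6)
```

```text
87 17 [[0.0, -1.3, 0], [0, 0, -0.042]],
89.5 17 [[-0.0, -2.7, 0], [0, 0, -0.086]],
92 17 [[-0.1, -4.1, 0], [0, 0, -0.129]],
94.5 17 [[-0.3, -5.5, 0], [0, 0, -0.173]],
97 17 [[-0.5, -6.9, 0], [0, 0, -0.216]],
99.5 17 [[-0.8, -8.2, 0], [0, 0, -0.260]],
102 17 [[-1.1, -9.6, 0], [0, 0, -0.304]],
104 17 [[-1.4, -10.7, 0], [0, 0, -0.339]],
106 17 [[-1.8, -11.7, 0], [0, 0, -0.374]],
108 17 [[-2.1, -12.8, 0], [0, 0, -0.408]],
110 17 [[-2.6, -13.8, 0], [0, 0, -0.443]],
112 17 [[-3.0, -14.8, 0], [0, 0, -0.478]],
```

send_rows --increments '[[[0, -1.3, 0], [0, 0, -0.042]], [[0, -2.7, 0], [0, 0, -0.086]], [[-0.1, -4.1, 0], [0, 0, -0.129]], [[-0.3, -5.5, 0], [0, 0, -0.173]], [[-0.5, -6.9, 0], [0, 0, -0.216]], [[-0.8, -8.2, 0], [0, 0, -0.26]], [[-1.1, -9.6, 0], [0, 0, -0.304]], [[-1.4, -10.7, 0], [0, 0, -0.339]], [[-1.8, -11.7, 0], [0, 0, -0.374]], [[-2.1, -12.8, 0], [0, 0, -0.408]], [[-2.1, -12.8, 0], [0, 0, -0.408]], [[-2.1, -12.8, 0], [0, 0, -0.408]]]'

```text
t: 5.9
position: [0.5431, 0.1695, 0.2407]
tcp_rot: [0.0, 0.949, 0.315, 0.0]
contact_force: [-0.1, 0.4, -0.6]
finger_gap: -0.0002
```

```bash
python3 snap.py 6 top side
```

```text
5.9 [0.5431 0.1695 0.2407] [0.     0.9491 0.3151 0.    ] [-0.06  0.42 -0.59] -0.00024006336626426704
yaw y-axis -53.26438618888513 z [ 0. -0. -1.]
```

View pics/topcrop6.png

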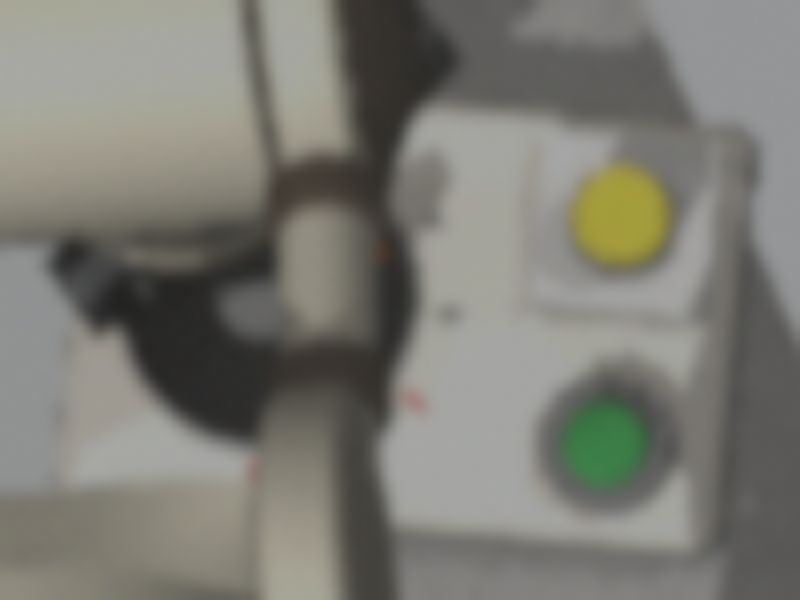

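View pics/sidecrop6.png

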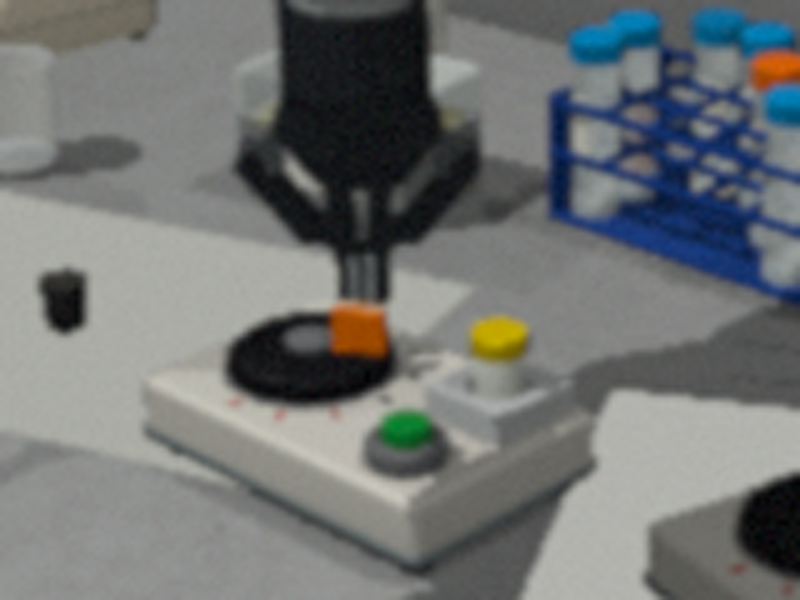

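```bash
cat > proj.py <<'E'
import sys;from h import *
n=sys.argv[1]
s=np.load(f"pics/side{n}.npz");K=s["intrinsics"];Rs=q2R(s["rotation"])
for ph in map(float,sys.argv[2:]):
    a=np.radians(54.6-ph);r=np.array([np.cos(a),np.sin(a)]);t=np.array([-r[1],r[0]])
    out=[]
    for rr,tt,z in [(13,-6,82.5),(41,-6,82.5),(41,6,82.5),(41,-6,59),(41,6,59),(13,-6,63)]:
        q=np.r_[np.array([513.2,180.7])+rr*r+tt*t,z]/1000
        c=Rs.T@(q-s["xyz"]);uv=K@c/c[2];out.append(((uv[:2]-[180,170])*5).round())
    print(ph,[tuple(map(int,o)) for o in out])
E
python3 proj.py 6 0 98 102 106 110 114 120
python3 - <<'E'
import cv2
a=cv2.imread("pics/side6.png")[224:250,222:272]
cv2.imwrite("pics/z6.png",cv2.resize(a,None,fx=16,fy=16,interpolation=cv2.INTER_CUBIC))
E
```

```text
0.0 [(310, 288), (297, 266), (274, 269), (299, 306), (277, 309), (311, 322)]
98.0 [(331, 304), (386, 299), (383, 289), (387, 341), (384, 330), (332, 338)]
102.0 [(330, 304), (385, 302), (384, 292), (387, 343), (386, 333), (331, 339)]
106.0 [(329, 305), (385, 304), (385, 294), (386, 346), (386, 335), (331, 340)]
110.0 [(328, 306), (383, 307), (386, 296), (385, 348), (387, 338), (330, 340)]
114.0 [(327, 307), (382, 309), (386, 299), (383, 351), (387, 340), (329, 341)]
120.0 [(325, 308), (379, 313), (385, 303), (380, 354), (386, 344), (327, 342)]
```

View pics/z6.png

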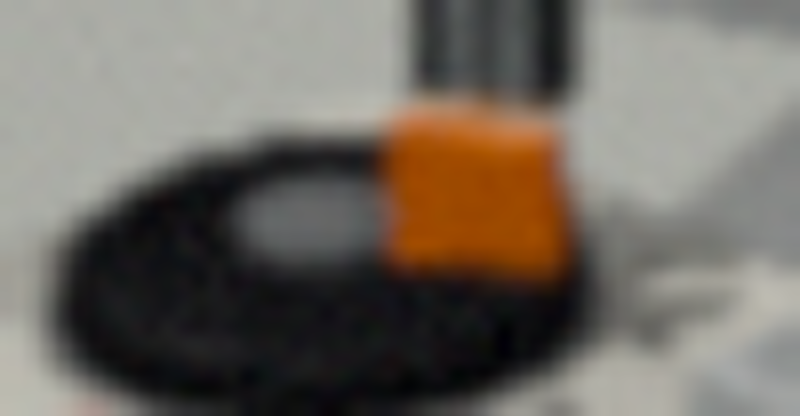

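Run:
```python
from plan import *
b=pose(108,17)
rows([(110,17),(112,17),(113,17),(113,17),(113,25),(113,35),(113,45)],b,108)
print(pose(113,45)-b,b)
```

```text
110 17 [[-0.4, -1.0, 0], [0, 0, -0.035]],
112 17 [[-0.9, -2.0, 0], [0, 0, -0.070]],
113 17 [[-1.1, -2.5, 0], [0, 0, -0.087]],
113 17 [[-1.1, -2.5, 0], [0, 0, -0.087]],
113 25 [[5.7, 1.6, 0], [0, 0, -0.087]],
113 35 [[14.2, 6.9, 0], [0, 0, -0.087]],
113 45 [[22.7, 12.1, 0], [0, 0, -0.087]],
[22.7293628 12.1229875] [542.9459687  169.15975104]
```

send_rows --increments '[[[-0.4, -1, 0], [0, 0, -0.035]], [[-0.9, -2, 0], [0, 0, -0.07]], [[-1.1, -2.5, 0], [0, 0, -0.087]], [[-1.1, -2.5, 0], [0, 0, -0.087]], [[-1.1, -2.5, 0], [0, 0, -0.087]], [[5.7, 1.6, 0], [0, 0, -0.087]], [[14.2, 6.9, 0], [0, 0, -0.087]], [[22.7, 12.1, 0], [0, 0, -0.087]], [[22.7, 12.1, 0], [0, 0, -0.087]], [[22.7, 12.1, 30], [0, 0, -0.087]], [[22.7, 12.1, 70], [0, 0, -0.087]], [[22.7, 12.1, 70], [0, 0, -0.087]]]'

```text
t: 7.0
position: [0.5684, 0.182, 0.3188]
tcp_rot: [0.001, 0.962, 0.273, 0.006]
contact_force: [1.6, -0.3, 1.5]
finger_gap: 0.0003
```

```bash
python3 snap.py 7 wrist side
```

```text
7.0 [0.5684 0.182  0.3188] [0.0011 0.9621 0.2728 0.0064] [ 1.63 -0.29  1.54] 0.0002595319787763517
yaw y-axis -58.33987915243233 z [ 0.013   0.0014 -0.9999]
```

View pics/wrist7.png

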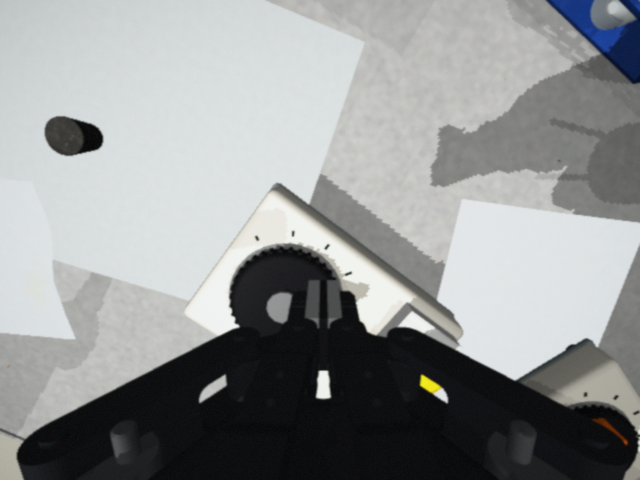

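View pics/sidecrop7.png

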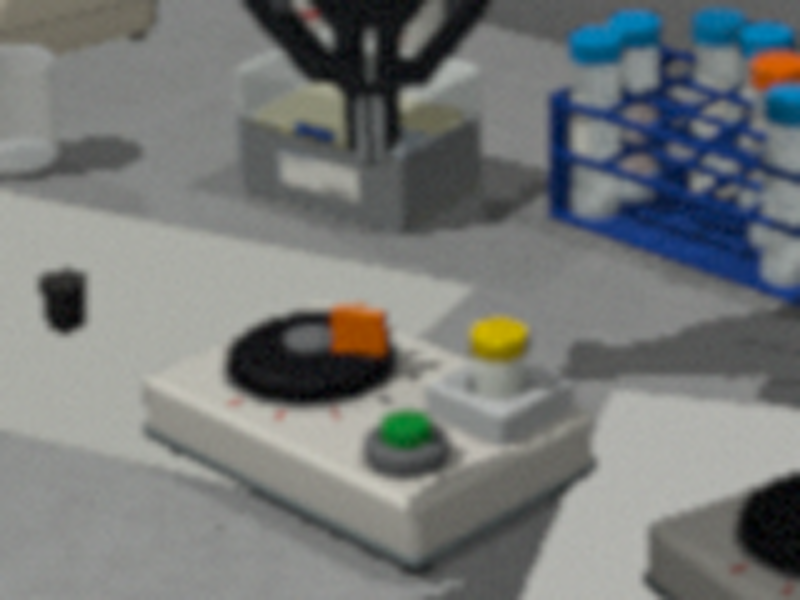

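The lug stayed put when the finger left, so it had already snapped over. Next I'll back the arm off for a clear top view, turning the tool for the button press on the way.

send_rows --increments '[[[-30, -35, 20], [0, 0, -0.1]], [[-60, -70, 20], [0, 0, -0.2]], [[-95, -105, 20], [0, 0, -0.3]], [[-130, -140, 20], [0, 0, -0.4]], [[-160, -175, 20], [0, 0, -0.5]], [[-180, -210, 20], [0, 0, -0.56]], [[-180, -210, 20], [0, 0, -0.56]], [[-180, -210, 20], [0, 0, -0.56]], [[-180, -210, 20], [0, 0, -0.56]], [[-180, -210, 20], [0, 0, -0.56]]]'

```text
t: 7.93
position: [0.3857, -0.0283, 0.33]
tcp_rot: [-0.0, 1.0, -0.004, -0.001]
contact_force: [0.5, 0.5, -0.0]
finger_gap: -0.0
```

```bash
python3 snap.py 8 top wrist
```

```text
7.9333 [ 0.3857 -0.0283  0.33  ] [-4.0e-04  1.0e+00 -4.3e-03 -5.0e-04] [ 0.49  0.52 -0.04] -4.7070433102580114e-05
yaw y-axis -90.48935423515324 z [-1.1e-03  9.0e-04 -1.0e+00]
```

View pics/topcrop8.png

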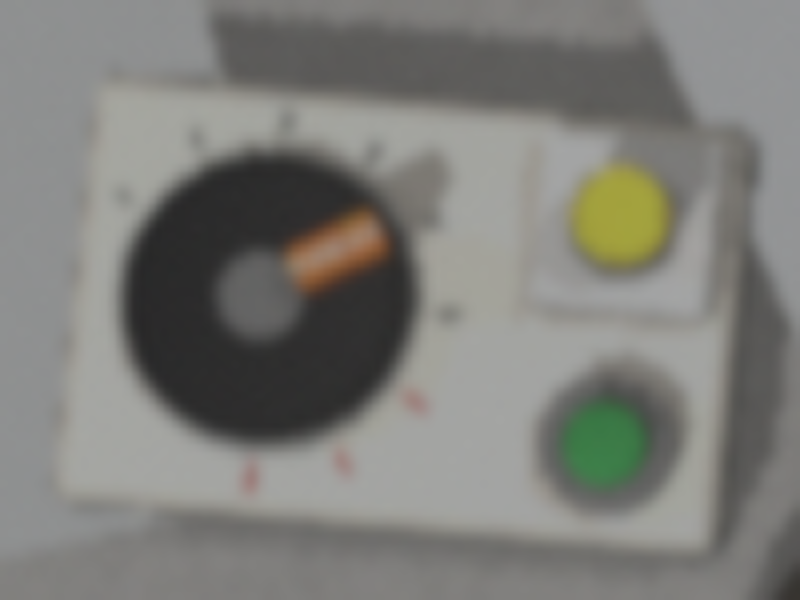

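View pics/wrist8.png

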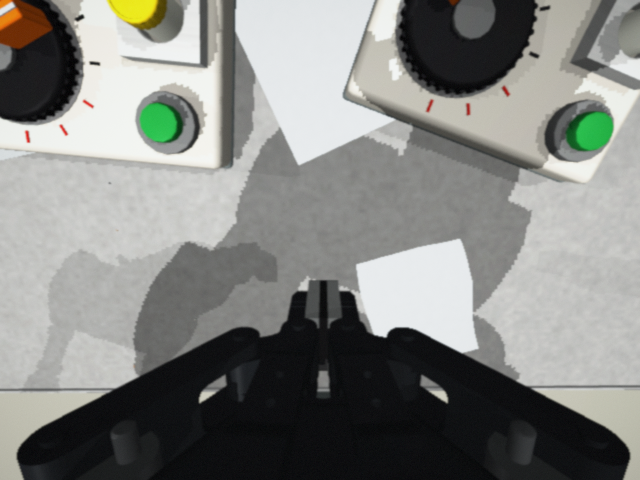

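The lug now points at tick 4: ticks 0–3 show before it and tick 5 at (450,315) after it. Next is to locate the button top from both views.

Run:
```python
from h import *
w=np.load("pics/wrist8.npz");t=np.load("pics/top8.npz");s=np.load("pics/side7.npz")
T=w["tool_from_camera"];Rt=q2R(w["state_q"]);p=w["state_p"]
for z in (.052,.056,.06,.064,.068):
    print(z,atz(Rt@T[:3,:3],p+Rt@T[:3,3],w["intrinsics"],160,123,z)[:2].round(4),atz(q2R(t["rotation"]),t["xyz"],t["intrinsics"],295.6,280.1,z)[:2].round(4),atz(q2R(s["rotation"]),s["xyz"],s["intrinsics"],180+406/5,170+424/5,z)[:2].round(4))
```

```text
0.052 [0.4691 0.0865] [0.4685 0.0806] [0.4856 0.092 ]
0.056 [0.4689 0.0847] [0.4683 0.0804] [0.48   0.0873]
0.06 [0.4687 0.0828] [0.4682 0.0802] [0.4745 0.0826]
0.064 [0.4685 0.081 ] [0.4681 0.0799] [0.4689 0.0778]
0.068 [0.4683 0.0791] [0.4679 0.0797] [0.4633 0.0731]
```

send_rows --increments '[[[28, 36, 0], [0, 0, 0]], [[56, 72, 0], [0, 0, 0]], [[83, 109, 0], [0, 0, 0]], [[83, 109, 0], [0, 0, 0]], [[83, 109, -30], [0, 0, 0]], [[83, 109, -60], [0, 0, 0]], [[83, 109, -85], [0, 0, 0]], [[83, 109, -85], [0, 0, 0]], [[83, 109, -85], [0, 0, 0]], [[83, 109, -85], [0, 0, 0]]]'

```text
t: 8.87
position: [0.4695, 0.0809, 0.2469]
tcp_rot: [0.0, 1.0, -0.004, 0.001]
contact_force: [-0.5, -0.2, 0.1]
finger_gap: -0.0001
```

```bash
python3 snap.py 9 side
```

```text
8.8667 [0.4695 0.0809 0.2469] [ 1.0e-04  1.0e+00 -3.6e-03  7.0e-04] [-0.46 -0.18  0.07] -6.61675325108995e-05
yaw y-axis -90.41172194924653 z [ 1.5e-03 -1.0e-04 -1.0e+00]
```

View pics/sidecrop9.png

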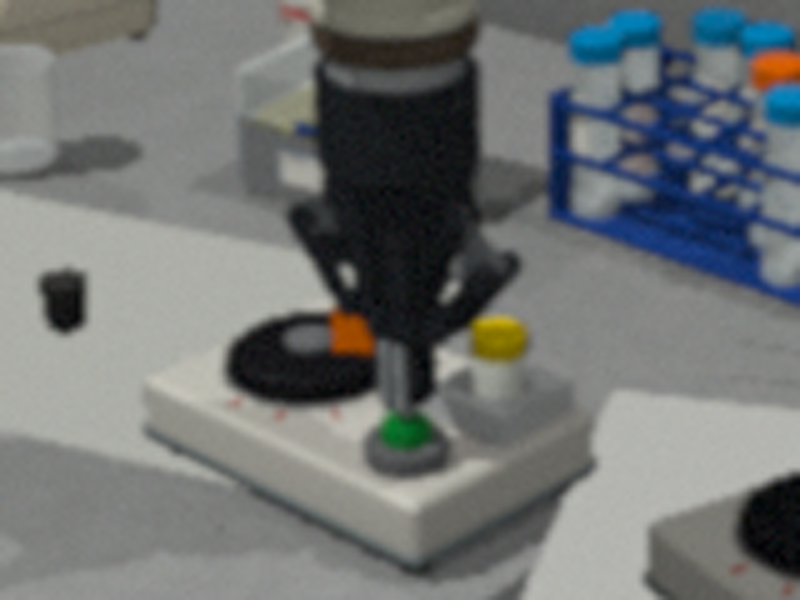

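The tip is centred just above the green button, at (405,410) in the crop. I'll press in 1.5 mm steps and watch the force.

send_rows --increments '[[[0, 0, -4], [0, 0, 0]], [[0, 0, -8], [0, 0, 0]], [[0, 0, -10], [0, 0, 0]], [[0, 0, -11.5], [0, 0, 0]], [[0, 0, -13], [0, 0, 0]], [[0, 0, -13], [0, 0, 0]], [[0, 0, -13], [0, 0, 0]]]'

```text
t: 9.5
position: [0.4698, 0.0804, 0.2343]
tcp_rot: [0.0, 1.0, -0.004, 0.001]
contact_force: [-1.1, 0.8, 10.1]
finger_gap: 0.0001
```

```bash
python3 snap.py 10 side
```

```text
9.5 [0.4698 0.0804 0.2343] [ 1.0e-04  1.0e+00 -4.1e-03  1.3e-03] [-1.06  0.75 10.1 ] 5.4045710405292875e-05
yaw y-axis -90.47423071736543 z [ 2.6e-03 -2.0e-04 -1.0e+00]
```

View pics/sidecrop10.png

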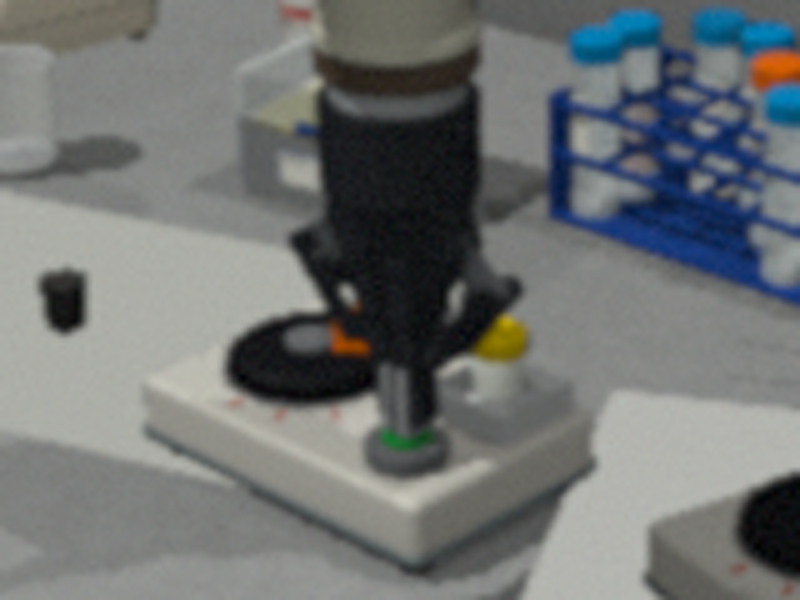

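The button is visibly down (its top has sunk towards the collar) and 10 N is well over its 5 N full-travel force. Releasing straight up.

send_rows --increments '[[[0, 0, 5], [0, 0, 0]], [[0, 0, 20], [0, 0, 0]], [[0, 0, 50], [0, 0, 0]], [[0, 0, 85], [0, 0, 0]], [[0, 0, 100], [0, 0, 0]], [[-28, -36, 100], [0, 0, 0]], [[-56, -72, 100], [0, 0, 0]], [[-83, -109, 100], [0, 0, 0]], [[-83, -109, 100], [0, 0, 0]], [[-83, -109, 100], [0, 0, 0]], [[-83, -109, 100], [0, 0, 0]]]'

```text
t: 10.47
position: [0.3855, -0.0287, 0.3324]
tcp_rot: [-0.0, 1.0, -0.005, -0.0]
contact_force: [0.1, -0.3, 0.7]
finger_gap: -0.0002
```

```bash
python3 snap.py 11 top side
```

```text
10.4667 [ 0.3855 -0.0287  0.3324] [-3.0e-04  1.0e+00 -5.2e-03 -2.0e-04] [ 0.11 -0.27  0.67] -0.00018501638531949255
yaw y-axis -90.59302352241055 z [-3.e-04  6.e-04 -1.e+00]
```

View pics/topcrop11.png

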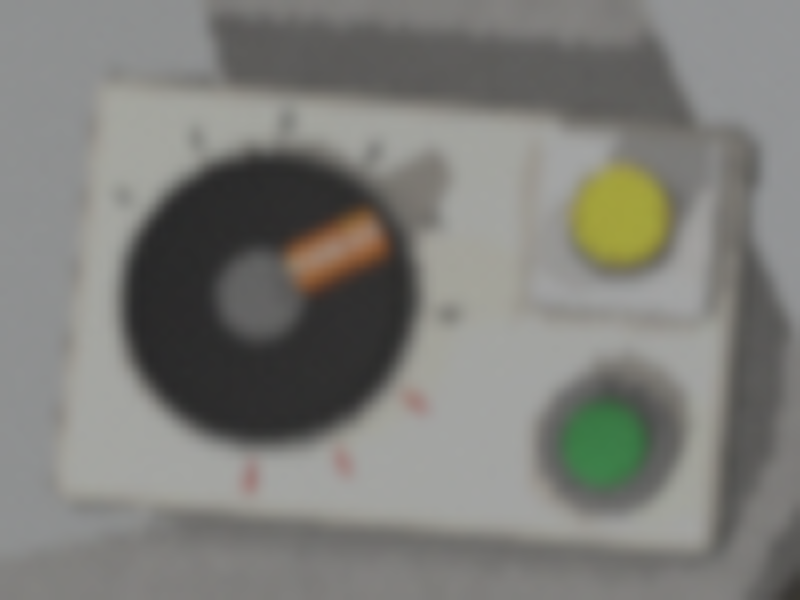

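View pics/side11.png

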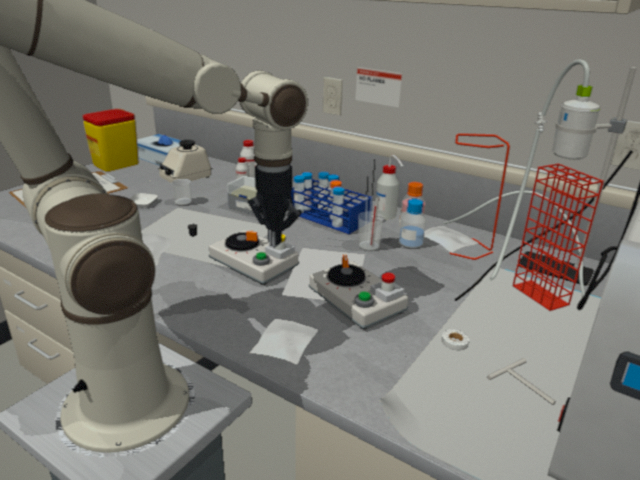

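The lug is at tick 4, the button is back up, and both pots, the tape and the stopper are where they were. The arm is clear of everything, so I'm handing in.

```bash
python3 -c "
from station import *
print(hand_in())"
```

```text
the job is handed in; nothing more can be done
None
```

I turned the yellow-pot warmer's dial four clicks clockwise, pressed its green start button once and let it spring back, then handed the job in. It took about 10.5 s of robot time. I pushed the lug with the closed fingertips, following it round, and stopped about 7° short of the fourth stop so the spring drew it in.

- **Dial:** the last top view shows the lug at stop 4, between ticks 3 and 5. It stayed there after the finger left. Tick 4 itself lies in shadow, so I judged the stop from its neighbours.
- **Button:** the wrist read 10 N at the press, against 5 N for full travel, and the side view showed the button down. The last top view looks the same as before the press, so I take it to be back up. I have no direct reading of its travel.
- **Rest of the scene:** the other warmer, both pots, the tape roll and the stopper look unmoved. The arm ended clear of everything, with the force reading near zero.

One check was unclear. While the finger was still against the lug, the side view could not show whether the fourth click had snapped over. I pushed about 5° further and backed off, and the lug stayed put, which settled it.

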